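# Push a board carrier home and swing its lock lever past the half notch to the final stop

## Task

The little board carrier has been left part way out of the metal inspection nest. Push the carrier fully home against the back stop with the fingertips, then push the nest's lock lever by its upright knob, clockwise seen from above, past its first notch and on to its second, final stop, so that the gate closes across the front of the carrier. Only push: do not lift the carrier, leave the loupe, tweezers and round tin where they are, and finish clear of everything.

Things in the scene. Friction and masses are not known exactly. Their poses are not given: they have to be found in the camera images.
- nest: Aluminium nest fixed on the bench, plate 12 mm thick, x -120 to +95, y -125 to +115 mm from its origin (underside). Its x axis runs along the carrier channel from the open front (robot side) to the back stop, y left, z up. The channel lies at y = +50 mm between dark rails (tops 28 mm above the bench, 1.5 mm play each side). Lever at its right; all lever parts but the knob are under 50 mm high.
- back_stop (a point): Middle of the front face of the dark back stop at the channel's far end, where the carrier's rear must come to rest: x = +73, y = +50 mm in the nest's frame; the stop is 99 mm wide, its top 34 mm above the bench.
- carrier: Loose aluminium tray, 0.17 to 0.35 kg, 110 (x) x 80 (y) x 30 mm, a small green board in it; front wall (robot side) 8 mm thick, 80 wide, 30 high; side walls 24 high. Origin: centre of its underside, axes as the nest's. It lies in the channel on the plate (12 mm above the bench), slides along x with 1 to 6 N and starts 60 to 80 mm short of home. Home: origin at x +18, y +50 mm in the nest's frame.
- carrier_front (a point): Middle of the outer face of the carrier's front wall (the face to push), 34 mm above the bench; the wall spans 12 to 42 mm above the bench.
- lever (a joint): Lock lever about its upright pivot, rad, growing clockwise seen from above: 0 parked (starts at 0 to 0.05), 0.65 first notch, 1.30 second, final stop (hard). A sprung pin rides over ridges at 0.54 and 0.76 (the notch lies between them) and 1.19 (past it the lever snaps on to the final stop). A ridge takes about 6 N at the knob; elsewhere it swings with about 1 N and stays where it is left.
- lever_knob (a point): Centre of the top of the lever's upright black knob, 86 mm above the bench: a post 17 mm in diameter, 34 to 86 mm above the bench, 90 mm from the pivot on a dark bar 14 mm wide (top at 34 mm). Parked, it lies beyond the pivot (nest's +x turned 15.5 degrees clockwise); it swings to the right, then back towards the robot, and at the final stop is right of the pivot (nest's -y).
- lever_pivot (a point): Lever's pivot axis, x = -45, y = -14 mm in the nest's frame, 37 mm above the bench.
- gate_tip (a point): End of the gate, the lever's other arm, on the far side of the pivot from the knob: 50 mm long, 12 mm wide, 26 to 34 mm above the bench. Parked it points to the front, beside the channel; at the final stop it points left across the channel, 2 mm in front of the wall of a carrier that is home. It runs against a carrier that is not home.
- loupe: Loose black loupe, 36 mm in diameter, 38 mm high, standing to the right of the nest; origin at the centre of its underside. Not to be moved.
- tweezers: Loose steel tweezers, 21 x 125 x 11 mm, lying to the right of the nest; origin at the middle of the underside. Not to be moved.
- tip_tin: Loose round metal tin, 53 mm in diameter, 20 mm high, lying beyond the nest; origin at the centre of its underside. Not to be moved.
There are look-alikes about, which are no part of the job. Leave any pink look-alike of the carrier alone.

How it is judged:
On the way, in this order (a step that is already met when the one before it is completed fails the run):
1. the carrier is home against the back stop, the lever not yet swung past its first notch (x of carrier in the frame of nest above 0.014 m and value of joint lever below 0.8 rad), for 0.2 s.
2. the lever is at its second, final stop (value of joint lever above 1.24 rad), for 0.2 s.
At the end, for the whole second after the job is handed in: The lever is within 0.06 rad of its second, final stop (above 1.24), and the carrier lies flat on the nest at rest, within 4 mm of the back stop (value of joint lever above 1.24 rad and x of carrier in the frame of nest above 0.014 m and z of carrier in the frame of nest below 0.016 m and angle between carrier's own z axis and vertical below 0.05 rad and linear speed of carrier below 0.01 m/s); the robot touches nothing.
It fails at once if the carrier is lifted more than 10 mm (z of carrier in the frame of nest above 0.022 m).
It fails at once if the loupe is moved more than 20 mm (distance of loupe from where it was at the start of the episode above 0.02 m).
It fails at once if the tweezers are moved more than 20 mm (distance of tweezers from where it was at the start of the episode above 0.02 m).
It fails at once if the tin is moved more than 20 mm (distance of tip_tin from where it was at the start of the episode above 0.02 m).
It also fails if it takes over 48 s, if anything falls off the work surface, if the arm or the gripper's body presses on something with over 40 N, if the wrist force passes 120 N, or if a joint passes its speed limit or range.

## Robot

A 6-joint arm with a two-finger parallel gripper is mounted at the origin on a cart in front of the work surface, level with it; the furniture and walls round the work are solid. World frame = base frame: x ahead of the robot, y to its left, z up, the work surface at z = 0. Lengths are in m, angles in rad, forces in N, time in s.
With the tool pointing down it reaches from about 0.3 to 0.85 m from the base axis. Payload 4.2 kg.
Tool frame: the origin (TCP) lies at the very end of the fingers, on their centre line; the grasp point (between the pads) lies robot.tcp_to_grasp behind it (robot.tcp_to_grasp is the distance from the TCP to the grasp point, in m); z points along the fingers, y is the line along which they close (so a half turn about z gives the same grasp; the last joint's range is limited). The gripper opens to 91 mm and grips with 3 to 60 N. Pads are 32 mm wide; open, the fingers measure 118 mm over their backs; the gripper's body (76 mm by 178 mm) begins 60 mm behind the grasp point.
Start: joints at [-1.294, 0.32, 1.565, -0, 1.257, -0.02], TCP at [0.168, -0.55, 0.214] pointing down, gripper open.
Joint ranges: [-3.11, 3.11], [-0.84, 2.01], [0.21, 2.61], [-1.34, 4.49], [0.05, 2.63], [-2.56, 2.56]. Speed limits (rad/s): [2.57, 2.57, 3.14, 3.14, 3.14, 3.14].

## Interface

Orientations are given as a unit quaternion [w, x, y, z].
In Python, from station import robot, viewer gives the robot as it stands.
- The arm moves only by the tool drive_tool, never from a script. Its arguments are lists of equal length, an entry for each row: "jaw": the closure, from 0 (fully open) to 1 (shut); "xyz": the shift along the tool's x, y, z in parts of the range, where 1.0 means 1000 mm, a list of three; "twist": the turn about the tool's z in normalised numbers (1 is 2 pi rad). A call has 1 to 8 rows; each row is the pose to reach, as a shift and turn from the pose commanded when the call began, along the tool's axes at that moment; what a row does not reach only later rows make up. A row lasts 1/12 s, in which the tool goes at most 41.7 mm and 7.16 degrees, less where a joint would pass 70% of its speed; a pose out of reach is approached as far as the arm can. Shift and turn numbers lie between -1 and 1, and a call with a number outside is refused. A call with a gripper value outside its range is refused whole. The fingers move at their own pace and stop on an object; "newtons" is the grip in N (left out, the last holds). Time passes only in rows, so rows that repeat a pose let the fingers close. It gives the time, the measured TCP pose, the force, the opening and the grip force at its end, in the units of the state.
- robot.sense(): the state, without advancing time (a new reading comes with each control period).
- viewer.get_image(name): name is "scene" or "side" or "wrist"; returns a dict with "color" (400x640x3 uint8, red, green, blue), "fovy" (degrees; the focal length in pixels is half the picture's height over the tangent of half this angle, whatever the lens; pixels are square), "cx", "cy" (the principal point, pixels), "R" (3x3) and "t" (3): a world point X has camera coordinates R X + t. Camera axes: x right, y down, z forward; pixel columns grow to the right and rows downward; lengths in m; the calibration is good to about 2 mm. A picture is of the moment at which its call begins. There is no depth.
- robot.job_done(): hands the job in; it is judged then, once.
The state is a dict: "t": time; "joints": joint angles; "qd": joint speeds; "tau": joint torques, N m; "tcp_pos": TCP position; "ee_rot": TCP orientation; "force": force on the tool from outside, world axes, zero at the start; "wrist_torque": the same for the moment, N m; "gripper_width": finger opening in m; "finger_force": force on a finger pad.
Only numpy, scipy, OpenCV 4.12 (cv2) and the standard library are available. Lean on these libraries where they do the work, as an engineer would, in place of code of your own. Each camera call takes 0.05 s, during which the arm holds its last target. There are 200 camera calls.

## Working session

There is one attempt and no reset: what is moved stays moved. The work goes in short steps, Python scripts to look and compute and a tool call to move; the robot and the scene stay as the last step left them, time stands still between calls to the robot, and variables do not carry over. Pictures are saved under pics/ and viewed, at most 10 in all, crops included, and the job is handed in when it is done.

Besides the shell and the picture viewer there is one more tool, called after "Call:" as a command line: name --pt "numbers of a row" for each row, then --argument value for the rest. drive_tool: Moves the arm, as the interface text tells. Its arguments: {"type":"object","properties":{"jaw":{"type":"array"},"xyz":{"type":"array"},"twist":{"type":"array"},"newtons":{"type":"number"}},"required":["jaw","xyz","twist"]}

```bash
mkdir -p pics; cat > h.py <<'E'
import numpy as np,cv2
from station import robot,viewer
def cam(n):
    d=viewer.get_image(n); return d
def K(d):
    f=200/np.tan(np.radians(d['fovy'])/2); return f
def ray(d,u,v,z):
    R=np.array(d['R']);t=np.array(d['t']);f=K(d)
    c=-R.T@t; r=R.T@np.array([(u-d['cx'])/f,(v-d['cy'])/f,1])
    return c+r*(z-c[2])/r[2]
def proj(d,X):
    p=np.array(d['R'])@np.array(X)+np.array(d['t']);f=K(d)
    return np.array([d['cx']+f*p[0]/p[2],d['cy']+f*p[1]/p[2]])
E
python3 - <<'E'
from h import *
import pickle
for n in ['scene','side']:
    d=cam(n);pickle.dump(d,open(n+'.pkl','wb'))
    cv2.imwrite(f'pics/{n}0.png',d['color'][:,:,::-1])
    print(n,d['fovy'],d['cx'],d['cy'],-np.array(d['R']).T@d['t'])
s=robot.sense();print(s['t'],s['tcp_pos'],s['ee_rot'],s['gripper_width'],robot.tcp_to_grasp)
E
```

```text
scene 48.751269875445466 331.48986321574796 197.90929471933936 [0.05459    0.30418192 0.55873197]
side 47.57426749588062 321.25462215181153 199.26260151521691 [0.45051625 0.53972132 0.53221708]
0.1 [ 0.16805926 -0.54942334  0.21319475] [-8.00316467e-04  9.89006520e-01  1.47869714e-01 -9.82913959e-05] 0.09103328314311222 0.0188
```

View pics/scene0.png

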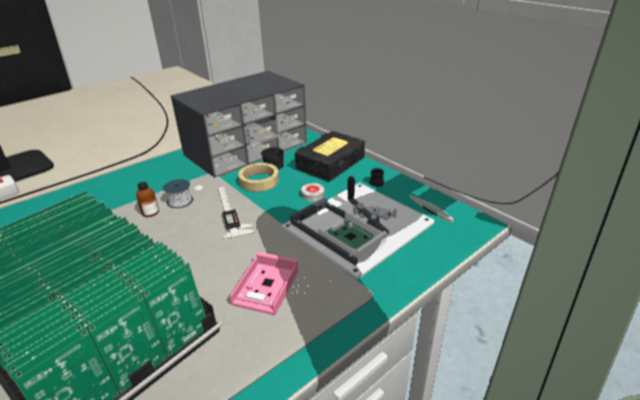

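View pics/side0.png

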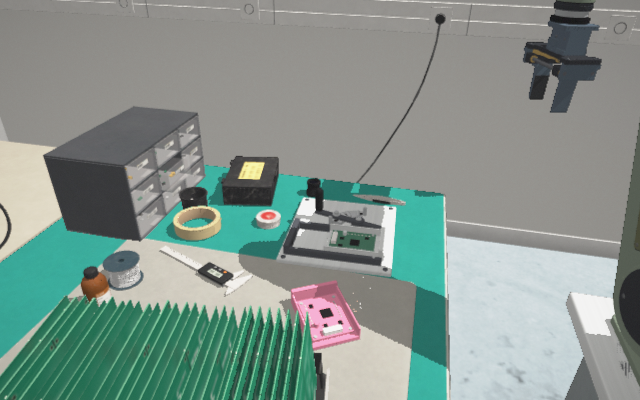

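The scene view shows the nest around px (360,230), the knob at about (351,185), the loupe at (377,177) and the tweezers at (432,207). The pink decoy is at (265,283). The side view shows the nest around (340,235) and the knob at (319,197). I'll zoom in on both.

```bash
python3 - <<'E'
from h import *
for n,(x,y,w,h) in {'scene':(275,160,190,120),'side':(270,170,150,110)}.items():
    im=cv2.imread(f'pics/{n}0.png')[y:y+h,x:x+w]
    k=4 if n=='scene' else 5
    cv2.imwrite(f'pics/{n}0c.png',cv2.resize(im,None,fx=k,fy=k,interpolation=cv2.INTER_CUBIC))
E
```

```text
(no output)
```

View pics/scene0c.png

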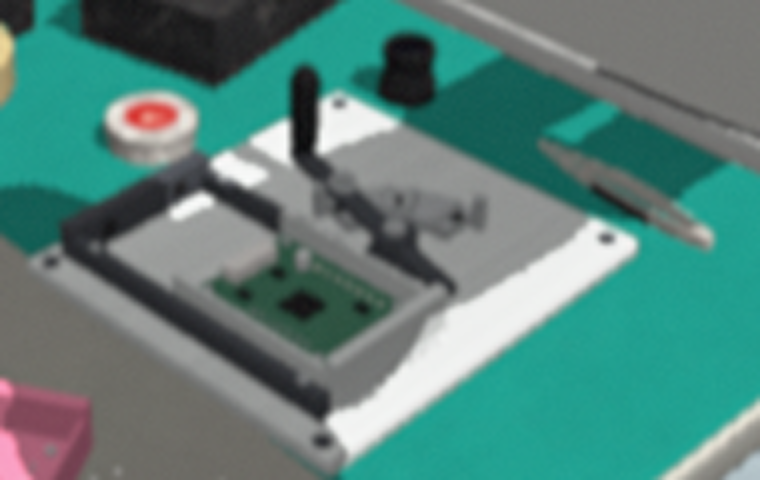

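View pics/side0c.png

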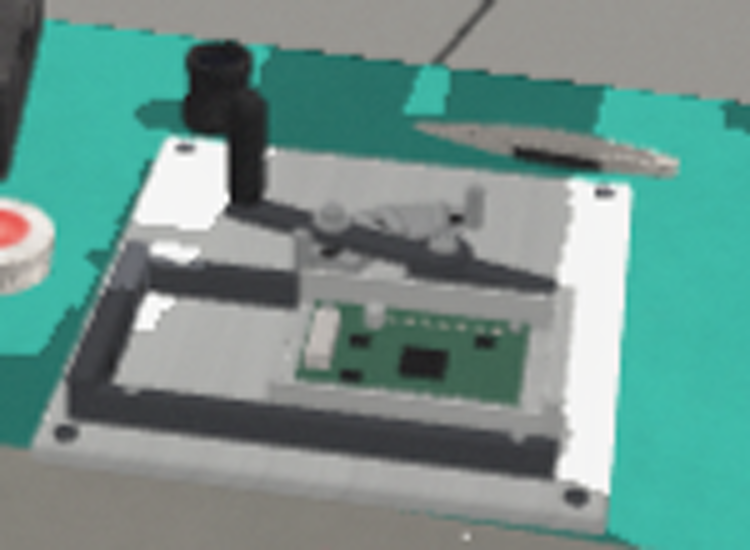

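The crops clearly show the four plate screws, the knob, the bar and gate, and the carrier's front wall. The next step is to cast rays to them.

```bash
cat > m.py <<'E'
from h import *
import pickle
S=pickle.load(open('scene.pkl','rb'));D=pickle.load(open('side.pkl','rb'))
s=lambda x,y:(275+x/4,160+y/4); e=lambda x,y:(270+x/5,170+y/5)
pts={'br':(s(340,103),e(185,147),.012),'fr':(s(607,238),e(605,191),.012),'fl':(s(322,440),e(576,496),.012),'bl':(s(51,262),e(66,432),.012),
'knob':(s(306,73),e(248,95),.086),'cfr':(s(450,290),e(572,290),.042),'cfl':(s(328,362),e(564,410),.042),
'gate':(s(452,288),e(555,284),.034),'loupe':(s(408,45),e(218,55),.038)}
P={}
for k,(a,b,z) in pts.items():
    p,q=ray(S,*a,z),ray(D,*b,z);P[k]=(p+q)/2;print(k,p[:2].round(4),q[:2].round(4))
A={k:P[k][:2] for k in P}
print('sides',[np.linalg.norm(A[i]-A[j]).round(4) for i,j in(('br','fr'),('bl','fl'),('br','bl'),('fr','fl'))])
ax=(A['br']-A['fr'])+(A['bl']-A['fl']);ay=(A['bl']-A['br'])+(A['fl']-A['fr'])
th=(np.arctan2(ax[1],ax[0])+np.arctan2(-ay[0],ay[1]))/2
R=np.array([[np.cos(th),-np.sin(th)],[np.sin(th),np.cos(th)]])
c=(A['br']+A['fr']+A['fl']+A['bl'])/4
O=c-R@np.array([-.0125,-.005])
print('th',th,np.degrees(th),'O',O)
for k in A: print(k,(R.T@(A[k]-O)*1000).round(1))
np.savez('nest.npz',th=th,O=O)
for n,v in dict(stop=(73,50),front_home=(-37,50),pivot=(-45,-14)).items(): print(n,O+R@np.array(v)/1000)
E
python3 m.py
```

```text
br [ 0.6698 -0.3338] [ 0.6728 -0.3368]
fr [ 0.4801 -0.3415] [ 0.4812 -0.3453]
fl [ 0.4706 -0.123 ] [ 0.472  -0.1252]
bl [ 0.6602 -0.1137] [ 0.6631 -0.117 ]
knob [ 0.6196 -0.2555] [ 0.6267 -0.2601]
cfr [ 0.481  -0.2176] [ 0.4852 -0.215 ]
cfl [ 0.4825 -0.1375] [ 0.48   -0.1353]
gate [ 0.488  -0.2275] [ 0.4928 -0.23  ]
loupe [ 0.6594 -0.3792] [ 0.668  -0.3809]
sides [np.float64(0.1908), np.float64(0.1906), np.float64(0.2202), np.float64(0.2196)]
th 0.04372588390370684 2.5053086031614225 O [ 0.58347474 -0.22399188]
br [  82.8 -115. ]
fr [-107.9 -114.8]
fl [-107.7  104.7]
bl [ 82.8 105.1]
knob [ 38.2 -35.5]
cfr [-99.9  12.1]
cfl [-98.3  92. ]
gate [-93.2  -0.7]
loupe [  73.4 -159.4]
stop [ 0.65421937 -0.1708487 ]
front_home [ 0.54432451 -0.17565702]
pivot [ 0.53912972 -0.23994554]
```

The geometry is consistent: the plate is the right size, the carrier front wall is at nest x ≈ -99 (62 mm short of home), and the knob is at its parked position. Next I'll plan the first shift.

```bash
cat > g.py <<'E'
import sys
from h import *
n=np.load('nest.npz');th=float(n['th']);O=n['O'];c,s=np.cos(th),np.sin(th);Rn=np.array([[c,-s],[s,c]])
from scipy.spatial.transform import Rotation as Ro
def where():
    st=robot.sense();q=st['ee_rot'];R=Ro.from_quat([q[1],q[2],q[3],q[0]]).as_matrix()
    p=np.array(st['tcp_pos']);h=np.arctan2(R[1,0],R[0,0])-th
    f=np.array(st['force']);fn=Rn.T@f[:2]
    print('t',st['t'],'nest',(Rn.T@(p[:2]-O)*1000).round(1),'z',(p[2]*1000).round(1),'head(nest)',round(h,3),'F',fn.round(1),f[2].round(1),'w',round(st['gripper_width'],4),'j',np.round(st['joints'],2))
    return p,R,h
def to(x,y,z,head,p=None,R=None,h=None):
    w=np.r_[O+Rn@np.array([x,y])/1000,z/1000]
    print((x,y,z),'shift',(R.T@(w-p)*1000).round(1),'twist',round(h-head,3))
E
python3 - <<'E'
from g import *
a=where(); to(-145,50,200,0,*a); to(-145,50,26,0,*a)
E
```

```text
t 0.1 nest [-429.2 -307. ] z 213.2 head(nest) 0.253 F [ 0.1 -0. ] -0.2 w 0.091 j [-1.29  0.32  1.57  0.    1.26 -0.02]
(-145, 50, 200) shift [ 364.6 -274.4   13.7] twist 0.253
(-145, 50, 26) shift [ 364.6 -274.1  187.7] twist 0.253
```

The manual's scale: shifts go in shares of 1000 mm and turns go in shares of 2 pi rad. Converting my numbers, 247 mm / 1000 = 0.247, 216 mm / 1000 = 0.216, 0.253 rad / 6.2832 = 0.0403.

Call:
drive_tool --jaw '[1,1,1,1,1,1,1,1]' --pt "0.03 -0.023 0" --pt "0.061 -0.046 0" --pt "0.092 -0.069 0" --pt "0.123 -0.092 0" --pt "0.154 -0.116 0" --pt "0.185 -0.139 0" --pt "0.216 -0.162 0" --pt "0.247 -0.185 0" --twist '[0.0048,0.0095,0.0159,0.0207,0.0255,0.0318,0.0366,0.0403]'

```text
t: 0.77
tcp_pos: [0.3508, -0.2989, 0.2138]
ee_rot: [-0.0, 1.0, 0.021, -0.0]
force: [0.5, -0.7, -0.7]
gripper_width: 0.0409
finger_force: 0.0
```

```bash
python3 - <<'E'
from g import *
a=where(); to(-145,50,100,0,*a); to(-145,50,26,0,*a)
E
```

```text
t 0.7667 nest [-235.8  -64.7] z 213.8 head(nest) -0.002 F [ 0.5 -0.8] -0.7 w 0.0409 j [-0.73  0.14  1.81 -0.    1.19  0.8 ]
(-145, 50, 100) shift [  90.6 -114.8  113.8] twist -0.002
(-145, 50, 26) shift [  90.6 -114.8  187.8] twist -0.002
```

To row units: 187 mm / 1000 = 0.187, 160 mm / 1000 = 0.16.

Call:
drive_tool --jaw '[1,1,1,1,1,1,1,1]' --pt "0.02 -0.026 0.015" --pt "0.041 -0.052 0.03" --pt "0.062 -0.078 0.045" --pt "0.083 -0.104 0.06" --pt "0.09 -0.115 0.09" --pt "0.09 -0.115 0.125" --pt "0.09 -0.115 0.16" --pt "0.09 -0.115 0.187" --twist '[0,0,0,0,0,0,0,0]'

```text
t: 1.43
tcp_pos: [0.4341, -0.1808, 0.0246]
ee_rot: [-0.0, 1.0, 0.023, -0.001]
force: [0.1, 0.3, -0.3]
gripper_width: 0.0006
finger_force: 0.0
```

```bash
python3 - <<'E'
from g import *
a=where(); to(-115,50,26,0,*a)
d=cam('side');cv2.imwrite('pics/s1.png',cv2.resize(d['color'][130:290,250:450,::-1],None,fx=3.7,fy=3.7,interpolation=cv2.INTER_CUBIC))
E
```

```text
t 1.4333 nest [-147.3   49.7] z 24.6 head(nest) 0.001 F [0.1 0.3] -0.3 w 0.0006 j [-0.42  0.37  2.05 -0.    0.72  1.11]
(-115, 50, 26) shift [32.3 -0.3 -1.4] twist 0.001
```

View pics/s1.png

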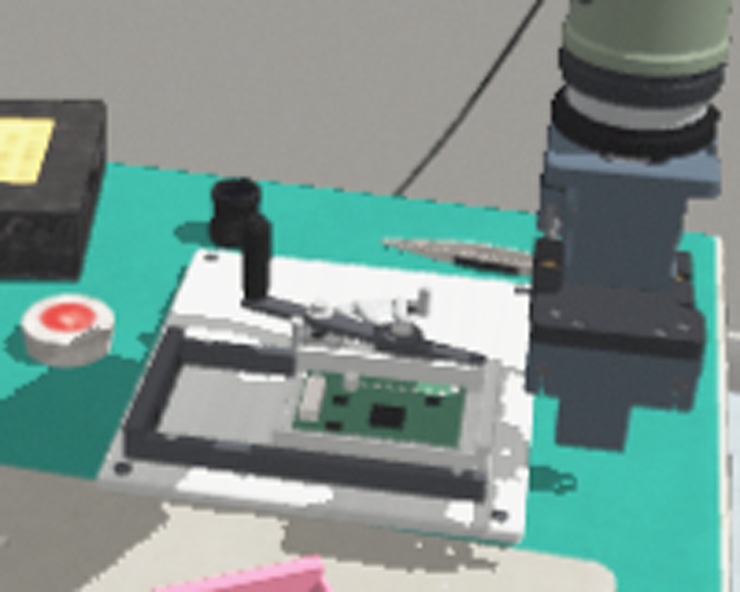

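The closed fingers are in front of the carrier, level with the wall and in line with the channel. The fingertips are at about (590,445) in the crop, well clear of the gate at (480,357). I'll start pushing now.

To row units: 46 mm / 1000 = 0.046, 42 mm / 1000 = 0.042.

Call:
drive_tool --jaw '[1,1,1,1,1,1,1,1]' --pt "0.01 0 -0.001" --pt "0.02 0 -0.001" --pt "0.026 0 -0.001" --pt "0.03 0 -0.001" --pt "0.034 0 -0.001" --pt "0.038 0 -0.001" --pt "0.042 0 -0.001" --pt "0.046 0 -0.001" --twist '[0,0,0,0,0,0,0,0]'

```text
t: 2.15
tcp_pos: [0.481, -0.1798, 0.0283]
ee_rot: [0.0, 1.0, 0.022, -0.0]
force: [-4.2, 0.6, 2.6]
gripper_width: 0.0006
finger_force: 1.7
```

To row units: 34 mm / 1000 = 0.034, 32 mm / 1000 = 0.032.

Call:
drive_tool --jaw '[1,1,1,1,1,1,1,1]' --pt "0.005 0 0" --pt "0.01 0 0" --pt "0.015 0 0" --pt "0.02 0 0" --pt "0.025 0 0" --pt "0.029 0 0" --pt "0.032 0 0" --pt "0.034 0 0" --twist '[0,0,0,0,0,0,0,0]'

```text
t: 2.82
tcp_pos: [0.5155, -0.1784, 0.0279]
ee_rot: [0.0, 1.0, 0.022, -0.0]
force: [-3.7, 0.1, 4.1]
gripper_width: 0.0004
finger_force: 2.1
```

```bash
python3 - <<'E'
from g import *
a=where()
E
```

```text
t 2.8167 nest [-65.9  48.5] z 27.9 head(nest) 0.0 F [-3.7  0.2] 4.1 w 0.0004 j [-0.35  0.46  1.88 -0.    0.8   1.17]
```

To row units: 10 mm / 1000 = 0.01, 9 mm / 1000 = 0.009.

Call:
drive_tool --jaw '[1,1,1,1,1,1]' --pt "0.002 0 0" --pt "0.004 0 0" --pt "0.006 0 0" --pt "0.008 0 0" --pt "0.009 0 0" --pt "0.01 0 0" --twist '[0,0,0,0,0,0]'

```text
t: 3.32
tcp_pos: [0.5252, -0.178, 0.0279]
ee_rot: [0.0, 1.0, 0.022, 0.0]
force: [-3.8, -0.2, 2.3]
gripper_width: 0.0005
finger_force: 1.5
```

Call:
drive_tool --jaw '[1,1,1]' --pt "0.001 0 0" --pt "0.002 0 0" --pt "0.003 0 0" --twist '[0,0,0]'

```text
t: 3.57
tcp_pos: [0.5283, -0.1779, 0.0279]
ee_rot: [0.0, 1.0, 0.022, 0.0]
force: [-1.7, 0.3, 1.1]
gripper_width: 0.0007
finger_force: 1.0
```

To row units: 2 mm / 1000 = 0.002, 1 mm / 1000 = 0.001.

Call:
drive_tool --jaw '[1,1]' --pt "0.001 0 0" --pt "0.002 0 0" --twist '[0,0]'

```text
t: 3.73
tcp_pos: [0.5286, -0.1778, 0.0279]
ee_rot: [-0.0, 1.0, 0.022, -0.002]
force: [-8.7, -2.2, 6.3]
gripper_width: 0.0005
finger_force: 4.0
```

To row units: 2 mm / 1000 = 0.002, 1 mm / 1000 = 0.001.

Call:
drive_tool --jaw '[1,1]' --pt "0.001 0 0" --pt "0.002 0 0" --twist '[0,0]'

```text
t: 3.9
tcp_pos: [0.5286, -0.1778, 0.028]
ee_rot: [-0.0, 1.0, 0.022, -0.004]
force: [-11.9, -3.4, 10.1]
gripper_width: 0.0003
finger_force: 6.3
```

```bash
python3 - <<'E'
from g import *
a=where()
E
```

```text
t 3.9 nest [-52.8  48.6] z 28.0 head(nest) 0.001 F [-12.1  -2.9] 10.1 w 0.0003 j [-0.34  0.48  1.84 -0.    0.83  1.18]
```

The carrier is home: the wall stopped the fingers at nest x -52.8, where -53 was expected, and the force rose. I'll back off, lift, and set up for the knob.

To row units: -110 mm / 1000 = -0.11, -100 mm / 1000 = -0.1.

Call:
drive_tool --jaw '[1,1,1,1,1,1,1]' --pt "-0.006 0 0" --pt "-0.015 0 0" --pt "-0.025 0 0" --pt "-0.025 0 -0.03" --pt "-0.025 0 -0.065" --pt "-0.025 0 -0.1" --pt "-0.025 0 -0.11" --twist '[0,0,0,0,0,0,0]'

```text
t: 4.48
tcp_pos: [0.5097, -0.1798, 0.1432]
ee_rot: [0.002, 1.0, 0.022, 0.005]
force: [0.1, -0.3, 0.3]
gripper_width: 0.0005
finger_force: 0.0
```

```bash
python3 - <<'E'
from g import *
a=where()
for z in (138,62): to(67.6,-18.3,z,.65,*a)
d=cam('scene');cv2.imwrite('pics/s2.png',cv2.resize(d['color'][150:290,270:470,::-1],None,fx=4,fy=4,interpolation=cv2.INTER_CUBIC))
E
```

```text
t 4.4833 nest [-71.8  47.4] z 143.2 head(nest) -0.0 F [ 0.1 -0.3] 0.3 w 0.0005 j [-0.36  0.32  1.76  0.    1.05  1.17]
(67.6, -18.3, 138) shift [139.3  65.6   6.8] twist -0.65
(67.6, -18.3, 62) shift [138.6  65.3  82.8] twist -0.65
```

View pics/s2.png

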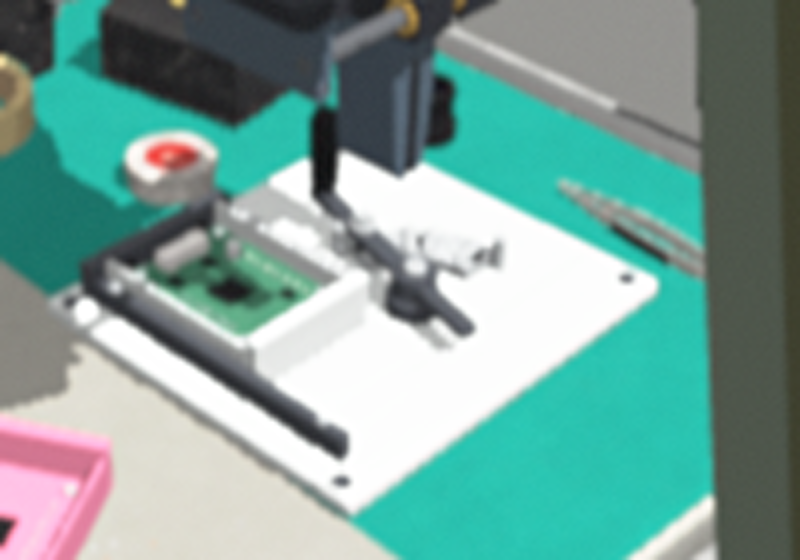

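The carrier's rear is against the back stop, and its front wall is now beyond the gate arm at about (440,300). The knob is unmoved at (323,120). I'll move behind the knob.

To row units: 139 mm / 1000 = 0.139, 116 mm / 1000 = 0.116, -0.65 rad / 6.2832 = -0.1035.

Call:
drive_tool --jaw '[1,1,1,1,1,1,1,1]' --pt "0.023 0.011 0" --pt "0.046 0.022 0" --pt "0.07 0.033 0" --pt "0.093 0.044 0" --pt "0.116 0.055 0" --pt "0.139 0.066 0.006" --pt "0.139 0.066 0.035" --pt "0.139 0.066 0.06" --twist '[-0.0175,-0.035,-0.0525,-0.07,-0.0875,-0.1035,-0.1035,-0.1035]'

```text
t: 5.2
tcp_pos: [0.6498, -0.2392, 0.0757]
ee_rot: [0.0, 0.94, 0.34, 0.0]
force: [-0.3, 1.0, -1.2]
gripper_width: 0.0009
finger_force: 0.0
```

```bash
python3 - <<'E'
from g import *
a=where()
def C(t,g=0):
    al=-np.radians(15.5)-t; o=24.5+g; return -45+90*np.cos(al)+.796*o, -14+90*np.sin(al)+.605*o
to(*C(0,8),62,.65,*a)
for t in (0,.1,.2,.3,.4,.5,.6,.7,.8,.9,1.,1.1,1.2,1.3): print(t,end=' ');to(*C(t),62,.65,*a)
E
```

```text
t 5.2 nest [ 65.6 -18. ] z 75.7 head(nest) 0.65 F [-0.3  1. ] -1.2 w 0.0009 j [-0.37  0.6   1.45  0.    1.08  0.51]
(np.float64(67.59674078877607), np.float64(-18.388953847043123), 62) shift [ 1.4  1.5 13.7] twist 0.0
0 (np.float64(61.22874078877607), np.float64(-23.228953847043122), 62) shift [-6.6  1.5 13.7] twist 0.0
0.1 (np.float64(58.39432951294604), np.float64(-31.767023606387447), 62) shift [-14.1   6.5  13.7] twist 0.0
0.2 (np.float64(54.72169381173983), np.float64(-39.979469618520994), 62) shift [-21.9  10.9  13.7] twist 0.0
0.3 (np.float64(50.247529447071976), np.float64(-47.78423583756425), 62) shift [-30.2  14.4  13.7] twist 0.0
0.4 (np.float64(45.0165407903121), np.float64(-55.103339619369244), 62) shift [-38.8  17.   13.7] twist 0.0
0.5 (np.float64(39.08099415098361), np.float64(-61.86365089832224), 62) shift [-47.6  18.8  13.7] twist 0.0
0.6 (np.float64(32.50019554907581), np.float64(-67.99762287878569), 62) shift [-56.6  19.7  13.7] twist 0.0
0.7 (np.float64(25.339898148896168), np.float64(-73.44396694035242), 62) shift [-65.6  19.7  13.7] twist 0.0
0.8 (np.float64(17.671645275187622), np.float64(-78.14826501348124), 62) shift [-74.5  18.8  13.7] twist 0.0
0.9 (np.float64(9.57205557587691), np.float64(-82.06351330685959), 62) shift [-83.4  17.   13.7] twist 0.0
1.0 (np.float64(1.1220574738711129), np.float64(-85.1505919537491), 62) shift [-92.   14.4  13.7] twist 0.0
1.1 (np.float64(-7.593919442992515), np.float64(-87.37865588476257), 62) shift [-100.2   10.9   13.7] twist 0.0
1.2 (np.float64(-16.48878801447956), np.float64(-88.72544302160131), 62) shift [-108.1    6.6   13.6] twist 0.0
1.3 (np.float64(-25.473673654076414), np.float64(-89.17749671238268), 62) shift [-115.6    1.5   13.6] twist 0.0
```

To row units: 14 mm / 1000 = 0.014, 7 mm / 1000 = 0.007.

Call:
drive_tool --jaw '[1,1,1]' --pt "0.001 0.001 0.007" --pt "0.001 0.001 0.014" --pt "0.001 0.001 0.014" --twist '[0,0,0]'

```text
t: 5.45
tcp_pos: [0.6493, -0.2384, 0.0623]
ee_rot: [-0.001, 0.94, 0.34, -0.001]
force: [-0.9, -1.7, 1.0]
gripper_width: 0.0006
finger_force: 0.0
```

```bash
cat > l.py <<'E'
from g import *
a=where()
def C(t,g=0):
    al=-np.radians(15.5)-t; o=24.5+g; return -45+90*np.cos(al)+.796*o, -14+90*np.sin(al)+.605*o
for t in np.arange(0,1.4,.1):
    w=O+Rn@np.array(C(t))/1000
    print(round(t,1),((a[1].T@(np.r_[w,a[0][2]]-a[0]))*1000).round(1))
E
python3 l.py
```

```text
t 5.45 nest [ 65.2 -17.3] z 62.3 head(nest) 0.65 F [-0.9 -1.6] 1.0 w 0.0006 j [-0.37  0.61  1.47 -0.    1.06  0.51]
0.0 [-6.7  2.4  0. ]
0.1 [-14.1   7.4   0. ]
0.2 [-22.   11.8   0. ]
0.3 [-30.3  15.3   0. ]
0.4 [-38.9  17.9   0. ]
0.5 [-47.7  19.7   0. ]
0.6 [-56.7  20.6   0. ]
0.7 [-65.7  20.6   0. ]
0.8 [-74.6  19.7   0.1]
0.9 [-83.5  17.9   0.1]
1.0 [-92.1  15.3   0.1]
1.1 [-1.003e+02  1.180e+01  1.000e-01]
1.2 [-1.082e+02  7.500e+00  1.000e-01]
1.3 [-115.7    2.4    0.2]
```

Call:
drive_tool --jaw '[1,1,1,1,1,1,1,1]' --pt "-0.007 0.002 0" --pt "-0.014 0.007 0" --pt "-0.022 0.012 0" --pt "-0.03 0.015 0" --pt "-0.039 0.018 0" --pt "-0.048 0.02 0" --pt "-0.057 0.021 0" --pt "-0.062 0.021 0" --twist '[0,0,0,0,0,0,0,0]'

```text
t: 6.12
tcp_pos: [0.6163, -0.2965, 0.0652]
ee_rot: [0.001, 0.941, 0.34, 0.001]
force: [4.2, 0.4, 1.9]
gripper_width: 0.0002
finger_force: 3.1
```

```bash
python3 l.py|sed '2,7d'; python3 - <<'E'
from h import *
d=cam('side');cv2.imwrite('pics/s3.png',cv2.resize(d['color'][130:290,250:450,::-1],None,fx=3.7,fy=3.7,interpolation=cv2.INTER_CUBIC))
E
```

```text
t 6.1167 nest [ 29.6 -73.9] z 65.2 head(nest) 0.649 F [4.2 0.3] 1.9 w 0.0002 j [-0.46  0.6   1.49 -0.    1.05  0.41]
0.6 [ 5.9 -2.9 -0. ]
0.7 [-3.1 -2.9 -0. ]
0.8 [-12.1  -3.8  -0. ]
0.9 [-20.9  -5.6  -0. ]
1.0 [-29.5  -8.2  -0.1]
1.1 [-37.8 -11.7  -0.1]
1.2 [-45.7 -16.   -0.1]
1.3 [-53.1 -21.1  -0.1]
```

View pics/s3.png

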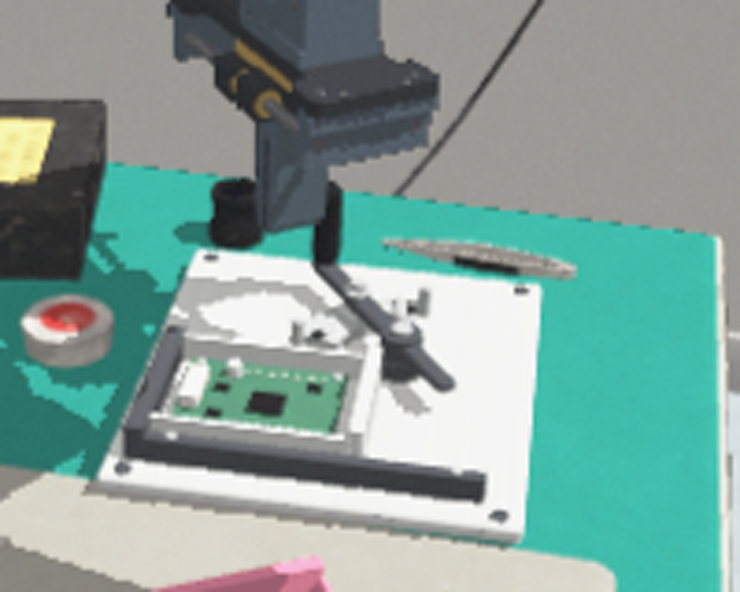

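The finger is behind the knob at about (325,215) and the lever has swung to about the first notch. The carrier is still home and the loupe and tweezers are clear, so I'll keep going.

To row units: -47 mm / 1000 = -0.047, -43 mm / 1000 = -0.043.

Call:
drive_tool --jaw '[1,1,1,1,1,1,1,1]' --pt "-0.006 -0.003 0" --pt "-0.012 -0.004 0" --pt "-0.018 -0.005 0" --pt "-0.025 -0.007 0" --pt "-0.032 -0.009 0" --pt "-0.038 -0.012 0" --pt "-0.043 -0.014 0" --pt "-0.047 -0.017 0" --twist '[0,0,0,0,0,0,0,0]'

```text
t: 6.83
tcp_pos: [0.5694, -0.3118, 0.0643]
ee_rot: [0.001, 0.94, 0.34, 0.001]
force: [3.6, 0.6, -0.2]
gripper_width: 0.0003
finger_force: 1.4
```

To row units: -5 mm / 1000 = -0.005, -4 mm / 1000 = -0.004.

Call:
drive_tool --jaw '[1,1,1]' --pt "-0.003 -0.002 0" --pt "-0.005 -0.004 0" --pt "-0.005 -0.004 0" --twist '[0,0,0]'

```text
t: 7.08
tcp_pos: [0.5615, -0.3114, 0.0637]
ee_rot: [-0.001, 0.94, 0.34, -0.001]
force: [1.9, 0.0, 0.4]
gripper_width: 0.0004
finger_force: 0.6
```

```bash
python3 l.py|sed '2,11d'
```

```text
t 7.0833 nest [-25.8 -86.4] z 63.7 head(nest) 0.65 F [ 1.9 -0. ] 0.4 w 0.0004 j [-0.52  0.54  1.6  -0.    1.    0.35]
1.0 [22.2 15.3 -0. ]
1.1 [13.9 11.8 -0. ]
1.2 [ 6.   7.5 -0. ]
1.3 [-1.4  2.5 -0. ]
```

To row units: -3 mm / 1000 = -0.003, -1.6 mm / 1000 = -0.0016.

Call:
drive_tool --jaw '[1,1,1]' --pt "-0.0016 -0.001 0" --pt "-0.003 -0.002 0" --pt "-0.003 -0.002 0" --twist '[0,0,0]'

```text
t: 7.33
tcp_pos: [0.5613, -0.3115, 0.0639]
ee_rot: [0.001, 0.941, 0.34, 0.002]
force: [8.0, 1.1, -4.4]
gripper_width: 0.0004
finger_force: 3.8
```

To row units: -2 mm / 1000 = -0.002, -1 mm / 1000 = -0.001.

Call:
drive_tool --jaw '[1,1,1]' --pt "-0.001 -0.001 0" --pt "-0.002 -0.001 0" --pt "-0.002 -0.001 0" --twist '[0,0,0]'

```text
t: 7.58
tcp_pos: [0.5611, -0.3116, 0.064]
ee_rot: [0.001, 0.941, 0.34, 0.004]
force: [12.7, 3.6, -4.8]
gripper_width: 0.0005
finger_force: 6.1
```

```bash
python3 l.py|sed '2,11d'
```

```text
t 7.5833 nest [-26.1 -86.5] z 64.0 head(nest) 0.649 F [12.8  3.1] -4.8 w 0.0005 j [-0.53  0.54  1.61  0.01  0.99  0.35]
1.0 [22.6 15.4  0.2]
1.1 [14.3 11.9  0.2]
1.2 [6.4 7.6 0.1]
1.3 [-1.1  2.5  0. ]
```

The lever is hard against its final stop. I'll back off straight away from the knob and lift.

To row units: -130 mm / 1000 = -0.13, -100 mm / 1000 = -0.1.

Call:
drive_tool --jaw '[1,1,1,1,1,1,1,1]' --pt "0.006 0.004 0" --pt "0.014 0.01 0" --pt "0.022 0.016 0" --pt "0.022 0.016 -0.03" --pt "0.022 0.016 -0.065" --pt "0.022 0.016 -0.1" --pt "0.022 0.016 -0.13" --pt "0.022 0.016 -0.13" --twist '[0,0,0,0,0,0,0,0]'

```text
t: 8.25
tcp_pos: [0.5871, -0.3125, 0.2015]
ee_rot: [0.005, 0.94, 0.34, 0.004]
force: [1.7, -0.2, 1.6]
gripper_width: 0.0003
finger_force: 0.0
```

```bash
python3 - <<'E'
from g import *
where()
d=cam('side');cv2.imwrite('pics/s4.png',cv2.resize(d['color'][130:290,250:450,::-1],None,fx=3.7,fy=3.7,interpolation=cv2.INTER_CUBIC))
E
```

```text
t 8.25 nest [ -0.3 -88.6] z 201.5 head(nest) 0.65 F [ 1.7 -0.3] 1.6 w 0.0003 j [-0.51  0.46  1.37 -0.    1.3   0.37]
```

View pics/s4.png

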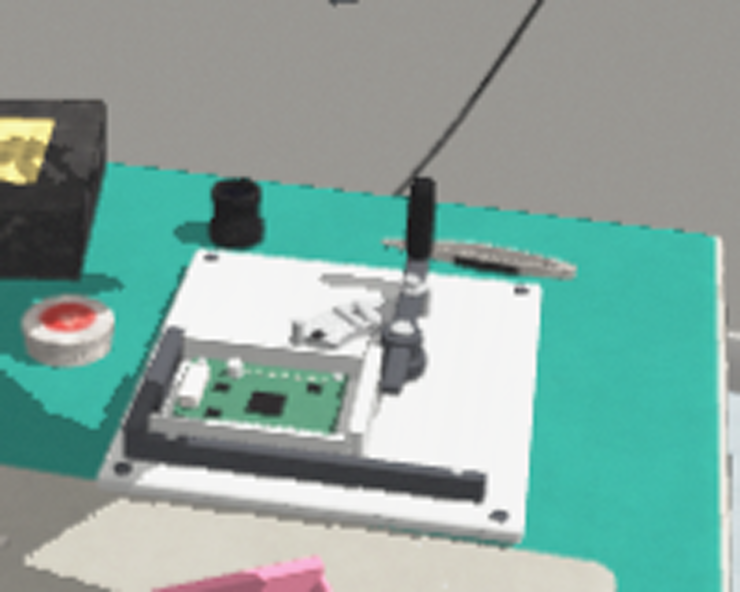

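The gate (390,375) lies across the carrier's front, and the knob at (420,215) is at its final stop right of the pivot. The carrier is home and nothing else has moved. I'll hand the job in.

```bash
python3 -c "
from station import robot
print(robot.job_done())"
```

```text
the job is handed in; nothing more can be done
None
```

The carrier is home against the back stop, the lever is at its second, final stop with the gate closed across the carrier's front, the arm is clear, and the job was handed in at about 8.3 s with no verdict returned.

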